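# Clear the clamping fixture and hold the step block against its sprung jaw

## Task

Take the scraper block and sweep all the steel chips off the bed of the clamping fixture with it (not with the fingers or the sample), then stand or lay it back on the bench. Then set the step block flat in the middle of the bed, tall end towards the sprung jaw, and push it squarely against the jaw with a steady 10 N or so, the pointer midway between the two gauge pins, never driving the jaw to its hard stop. Finish while still gripping and pushing the block like that, so that a colleague can tighten the thumbscrews; leave the other things on the bench where they are.

Things in the scene. Friction and masses are not known exactly. Their poses are not given: they have to be found in the camera images.
- fixture: Fixed clamping fixture. Bed: bare dark steel slab, 175 long (x), 120 wide (y), top 30 mm above the bench. Origin: on bench level under the bed; x points to the sprung jaw, z up. Bed spans x -100 to +75, y -60 to +60 mm, no lips; its x = -100 end is open. Thumbscrew posts, 62 high, beside the bed at x = 45, screw tips at y = +-72. Spring housing behind the jaw, 58 high, x 125 to 171 mm.
- jaw_face (a point): Middle of the working face of the sprung jaw, 20 mm above the bed; at rest at x = 75, y = 0, z = 50 mm in the fixture frame. The jaw is an upright bright steel plate at the far end of the bed, 96 wide (y), 12 thick, its top 37 mm above the bed. x: the way it yields.
- gauge (a point): Midway between the two small upright pins (15 mm apart) on the aluminium gauge rail beside the jaw, on its +y side, 68 mm above the bench. A thin steel pointer sticks out of the top of the jaw over the rail; it stands between the pins when the jaw is about 10 to 22 mm back.
- jaw (a joint): How far the jaw is pushed back along the fixture's +x, in m: 0 at rest, 0.030 at its hard stop. It springs back by itself; linear spring of 600 N/m (16 mm is about 10 N). The pointer is midway between the pins at 0.016.
- step_block: Sample to be clamped: an aluminium step block 120 long (x), 36 wide (y), about 0.33 kg. The half from x = 0 to +60 mm is tall (40 mm), the half from x = -60 to 0 is low (16 mm). Origin: centre of its underside, x towards the tall end, z up. Its flat tall end face is at x = +60 mm.
- scraper: Scraper block standing on its edge: wooden body 22 thick (x), 110 long (y), from 15 to 57 mm height, over a rubber blade 12 thick, 110 long, 16 high. About 0.12 kg. Origin: centre of its underside; y along its length, z up.
- chip0: Loose bright steel offcut (chip), about 14 x 12 x 8 mm, 11 g, lying on the bed of the fixture. Origin: centre of its underside.
- chip1: Loose bright steel offcut (chip), about 14 x 12 x 8 mm, 11 g, lying on the bed of the fixture. Origin: centre of its underside.
- chip2: Loose bright steel offcut (chip), about 14 x 12 x 8 mm, 11 g, lying on the bed of the fixture. Origin: centre of its underside.
- chip3: Loose bright steel offcut (chip), about 14 x 12 x 8 mm, 11 g, lying on the bed of the fixture. Origin: centre of its underside.
- plain_bar: Bystander: plain aluminium bar 110 x 36 x 30 mm without a step. Origin: centre of underside.
- ref_disc: Bystander: steel disc 64 mm across, 15 high. Origin: centre of underside.
- anvil: Bystander: dark steel anvil insert, 60 mm across, 50 high, upright. Origin: centre of underside.
- driver: Bystander: screwdriver lying on the bench.
- spanner: Bystander: spanner lying on the bench.
There are look-alikes about, which are no part of the job. What is shaped like the step_block but black is not meant. Several things have the shape of the scraper; the one meant has the colours described above.

How it is judged:
On the way:
1. All four chips are off the bed, down on the bench, with the scraper block in the gripper (height (world z) of each of chip0, chip1, chip2, chip3 below 0.024 m and contact force between the fingers and scraper above 1 N), for 0.1 s.
At the end, for the whole second after the job is handed in: Chips off the bed; scraper block let go on the bench. Step block gripped, flat on the bed (4 mm), parallel to it (0.08 rad), centred across (15 mm), tall end on the jaw, at rest, pushing the jaw 10 to 22 mm back with 5 to 15 N (height (world z) of each of chip0, chip1, chip2, chip3 below 0.024 m and value of joint jaw between 0.01 and 0.022 m and contact force between step_block and jaw between 5 and 15 N and contact force between the fingers and step_block above 1 N and z of step_block in the frame of fixture between 0.026 and 0.034 m and angle between step_block's own z axis and vertical below 0.08 rad and angle between the x axis of step_block and the x axis of fixture, either way round below 0.08 rad and y of step_block in the frame of fixture between -0.015 and 0.015 m and x of jaw_face in the frame of step_block between 0.055 and 0.065 m and linear speed of step_block below 0.01 m/s and height (world z) of scraper below 0.022 m and linear speed of scraper below 0.02 m/s and contact force between the fingers and scraper below 0.1 N); the arm keeps its last pose, push and grip.
It fails at once if a chip is pushed with the fingers (contact force between the fingers and chip0 above 0.5 N or contact force between the fingers and chip1 above 0.5 N or contact force between the fingers and chip2 above 0.5 N or contact force between the fingers and chip3 above 0.5 N).
It fails at once if a chip is pushed with the step block (contact force between step_block and chip0 above 0.5 N or contact force between step_block and chip1 above 0.5 N or contact force between step_block and chip2 above 0.5 N or contact force between step_block and chip3 above 0.5 N).
It fails at once if the jaw is driven to its hard stop (more than 28 mm back) (value of joint jaw above 0.028 m).
It fails at once if another thing on the bench is shifted by more than 30 mm (distance of any of plain_bar, ref_disc, anvil, driver, spanner from where it was at the start of the episode above 0.03 m).
It also fails if it takes over 64 s, if anything falls off the work surface, if the arm or the gripper's body presses on something with over 40 N, if the wrist force passes 120 N, or if a joint passes its speed limit or range.

## Robot

A 6-joint arm with a two-finger parallel gripper is mounted at the origin on the work surface. World frame = base frame: x ahead of the robot, y to its left, z up, the work surface at z = 0. Lengths are in m, angles in rad, forces in N, time in s.
With the tool pointing down it reaches from about 0.375 to 0.975 m from the base axis. Payload 3.8 kg.
Tool frame: the origin (TCP) lies midway between the tips of the shut fingers; the grasp point (between the pads) lies 19 mm behind it; z points along the fingers, y is the line along which they close (so a half turn about z gives the same grasp; the last joint's range is limited). The gripper opens to 88 mm and grips with 3 to 60 N. Pads are 18 mm wide; open, the fingers measure 123 mm over their backs; the gripper's body (75 mm by 187 mm) begins 45 mm behind the grasp point.
Start: joints at [-1.187, 0.264, 1.604, -0, 1.274, -0.037], TCP at [0.276, -0.616, 0.239] pointing down, gripper open.
Joint ranges: [-2.63, 2.63], [-0.94, 2.18], [0.31, 2.57], [-1.31, 4.45], [0, 2.66], [-2.55, 2.55]. Speed limits (rad/s): [2.57, 2.57, 3.14, 3.14, 3.14, 3.14].

## Interface

Orientations are given as a rotation vector (axis times angle).
In Python, from cell import manip, inverse_kinematics, cams, order gives the robot as it stands. Calls block until the motion is done:
- manip.move_pose(position, orientation): joint-space move of the TCP to a pose.
- manip.move_linear(position, rate=0.15, rot=None): straight line of the TCP; rot=None keeps the orientation; rate is the mean speed in m/s.
- manip.set_joints(angles): joint-space move.
- manip.set_gripper(opening, force=None): finger opening in m; force is the grip in N (None keeps the last); returns when the fingers have stopped.
- manip.dwell(seconds).
- inverse_kinematics(position, orientation): joint angles nearest the present ones, or None.
- manip.state(): the state.
- cams.capture(name): name is "side" or "top" or "wrist"; returns a dict with "image" (480x640x3 uint8, blue, green, red), "z_map" (480x640 float32, m along the optical axis (not along the pixel's ray), 0 where there is no reading), "intrinsics" (3x3 intrinsics, pixels), "k1" (the pictures are not rectified: a ray, as slopes to the right and down, at radius r is drawn at 1 + k1 r^2 times it, then the intrinsics apply), "position" and "orientation" of the camera in the world; the wrist camera has in their place "T_tool_cam" (4x4, takes a point from camera to tool coordinates, whose origin is the TCP and whose axes are the flange's). Camera axes: x right, y down, z forward; pixel columns grow to the right and rows downward; lengths in m; the calibration is good to about 2 mm. A picture is of the moment at which its call begins: read the wrist's pose just before it.
A pose or a line that the arm cannot do raises manip.IKError and nothing moves.
- order.close_job(): hands the job in; it is judged then, once.
The state is a dict: "clock": time; "joint_pos": joint angles; "joint_velocities": joint speeds; "tau": joint torques, N m; "tool_pos": TCP position; "tcp_rot": TCP orientation; "contact_force": force on the tool from outside, world axes, zero at the start; "moment": the same for the moment, N m; "gripper_width": finger opening in m; "grasp_force": force on a finger pad.
Only numpy, scipy, OpenCV 4.12 (cv2) and the standard library are available. Lean on these libraries where they do the work, as an engineer would, in place of code of your own. Each camera call takes 0.05 s, during which the arm holds its last target. There are 200 camera calls.

## Working session

There is one attempt and no reset: what is moved stays moved. The work goes in short steps, each a Python script; the robot and the scene stay as the last script left them, time stands still between calls to the robot, and variables do not carry over. Pictures are saved under pics/ and viewed, at most 10 in all, crops included, and the job is handed in when it is done.

```bash
ls; mkdir -p pics; cat > h.py <<'E'
import numpy as np, cv2
from scipy.spatial.transform import Rotation as R
from cell import manip, inverse_kinematics, cams, order
def cap(name):
    s=manip.state(); c=cams.capture(name)
    if 'position' in c:
        o=np.array(c['orientation'],float); p=np.array(c['position'],float)
        Rm=o if o.shape==(3,3) else R.from_rotvec(o).as_matrix()
    else:
        T=np.eye(4);T[:3,:3]=R.from_rotvec(s['tcp_rot']).as_matrix();T[:3,3]=s['tool_pos']
        T=T@np.array(c['T_tool_cam']); Rm,p=T[:3,:3],T[:3,3]
    c['R'],c['p']=Rm,p
    return c
def rays(c,uv):
    uv=np.atleast_2d(uv).astype(float)
    K=np.array(c['intrinsics']); d=np.array([(uv[:,0]-K[0,2])/K[0,0],(uv[:,1]-K[1,2])/K[1,1]]).T
    x=d.copy()
    for _ in range(20): x=d/(1+c['k1']*(x**2).sum(1,keepdims=True))
    return np.c_[x,np.ones(len(x))]
def onplane(c,uv,z):
    r=rays(c,uv)@c['R'].T
    return c['p']+r*((z-c['p'][2])/r[:,2])[:,None]
def cloud(c):
    v,u=np.mgrid[0:480,0:640]
    r=rays(c,np.c_[u.ravel(),v.ravel()])
    P=(r*c['z_map'].reshape(-1,1))@c['R'].T+c['p']
    P[c['z_map'].ravel()<=0]=np.nan
    return P.reshape(480,640,3)
def down(yaw): # tool down, tool y axis at angle yaw in world
    y=np.array([np.cos(yaw),np.sin(yaw),0]);z=np.array([0,0,-1.]);x=np.cross(y,z)
    return R.from_matrix(np.c_[x,y,z]).as_rotvec()
E
python3 - <<'E'
from h import *
import pickle
for n in ('top','side'):
    c=cap(n); cv2.imwrite(f'pics/{n}0.png',c['image']); pickle.dump(c,open(n+'0.pkl','wb'))
    print(n,c['p'],c['R'].round(2).tolist(),c['k1'],c['intrinsics'])
print(manip.state())
E
```

```text
pics
top [ 4.32158305e-01 -3.42760116e-04  1.06578399e+00] [[0.01, -1.0, 0.09], [-1.0, -0.01, 0.01], [-0.01, -0.09, -1.0]] 0.039037144147027816 [[478.75832479   0.         307.9498246 ]
 [  0.         478.75832479 234.46226142]
 [  0.           0.           1.        ]]
side [0.08412123 0.89090392 1.024574  ] [[-0.9, -0.31, 0.31], [-0.44, 0.62, -0.65], [0.01, -0.72, -0.69]] -0.05109236075808866 [[516.82159471   0.         325.42842694]
 [  0.         516.82159471 241.59548244]
 [  0.           0.           1.        ]]
{'clock': 0.1, 'joint_pos': array([-1.18684831e+00,  2.64670431e-01,  1.60525762e+00,  1.54848990e-05,
        1.27373995e+00, -3.68806823e-02]), 'joint_velocities': array([ 2.13982906e-03, -8.96820976e-04, -3.81748491e-03, -3.42965286e-04,
        9.87487995e-05,  2.54567584e-04]), 'tau': array([ 1.48419890e-04, -5.03620434e+01, -3.58070612e+01,  7.30352174e-02,
        2.33360095e-02, -6.70862823e-05]), 'tool_pos': array([ 0.27551362, -0.61548087,  0.23750661]), 'tcp_rot': array([-3.07030298e+00, -6.55734676e-01,  5.39620884e-04]), 'contact_force': array([-0.48716277, -0.20346861,  0.5080099 ]), 'moment': array([-0.00322001,  0.03030093, -0.0016787 ]), 'grasp_force': 0.0, 'gripper_width': 0.08776608448117426}
```

View pics/top0.png

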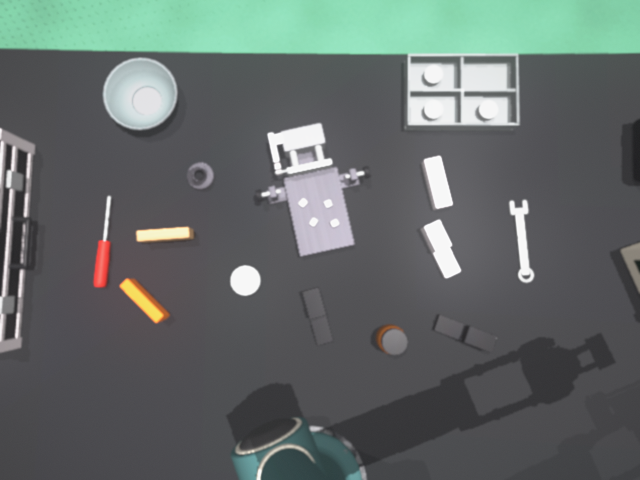

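View pics/side0.png

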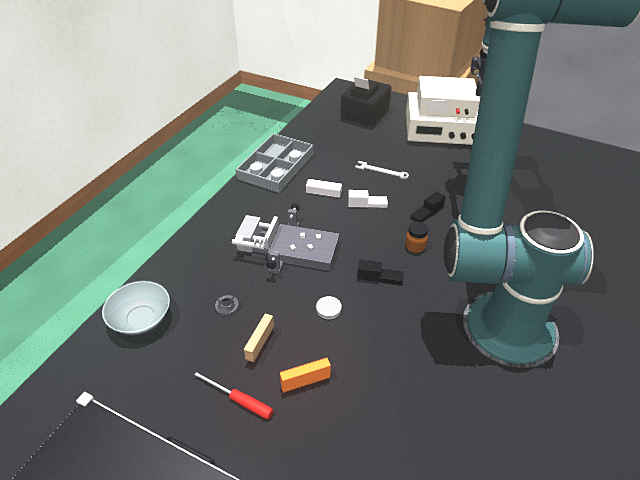

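Top view: the fixture bed is around (320,210) and its jaw is away from the robot at (310,165), with four chips at (303,203), (328,203), (313,221) and (334,223). The wooden scraper is at (165,235); the orange one at (145,300) is a look-alike. The step block is at (441,248), with the plain bar beside it at (437,182).

```bash
cat > m.py <<'E'
from h import *
import pickle
for n,b in (('top',dict(scr=(130,220,200,250),step=(415,215,470,285),bed=(280,165,360,260))),('side',dict(scr=(235,308,282,368),step=(343,185,392,212),bed=(262,220,345,275)))):
    c=pickle.load(open(n+'0.pkl','rb')); P=cloud(c); im=c['image'].astype(int)
    for k,(u0,v0,u1,v1) in b.items():
        Q=P[v0:v1,u0:u1]; z=Q[...,2]
        bins={'scr':[(.05,.065)],'step':[(.034,.048),(.010,.022)],'bed':[(.024,.0335),(.0345,.045)]}[k]
        for lo,hi in bins:
            m=((z>lo)&(z<hi)).astype(np.uint8)
            if k!='bed' or lo<.03:
                nl,lab,st,ce=cv2.connectedComponentsWithStats(m)
                i=1+np.argmax(st[1:,4]); ii=lab==i
                r=cv2.minAreaRect(Q[ii][:,:2].astype(np.float32)*1000)
                print(n,k,lo,ii.sum(),'zmed',np.median(z[ii]).round(4),'rect',np.round(r[0],1),np.round(r[1],1),round(r[2],1), 'bgr',np.median(im[v0:v1,u0:u1][ii],axis=0))
            else:
                nl,lab,st,ce=cv2.connectedComponentsWithStats(m)
                for i in range(1,nl):
                    if st[i,4]>8: print(' chip?',st[i,4],Q[lab==i].mean(0).round(4))
E
python3 m.py
```

```text
top scr 0.05 546 zmed 0.0568 rect [520.9 321.2] [ 22.3 110.2] 5.2 bgr [200. 243. 247.]
top step 0.034 485 zmed 0.0398 rect [ 526.2 -263.8] [59.6 37.1] 25.5 bgr [247. 247. 247.]
top step 0.01 476 zmed 0.0158 rect [ 482.5 -284.2] [82.6 37.1] 26.0 bgr [247. 247. 247.]
top bed 0.024 4090 zmed 0.0298 rect [578.5  -6.9] [176.1 120.1] 13.1 bgr [205. 191. 198.]
 chip? 37 [0.6643 0.0087 0.0406]
 chip? 10 [0.6545 0.0524 0.041 ]
 chip? 39 [0.5949 0.0276 0.0379]
 chip? 35 [ 0.5937 -0.0275  0.0382]
 chip? 36 [0.5534 0.004  0.0381]
 chip? 38 [ 0.5516 -0.0418  0.0382]
side scr 0.05 431 zmed 0.0571 rect [520.3 321.2] [ 23.6 111.8] 4.5 bgr [200. 246. 255.]
side step 0.034 178 zmed 0.041 rect [ 525.4 -265.4] [58.2 43.5] 26.7 bgr [255. 255. 255.]
side step 0.01 236 zmed 0.0174 rect [ 499.  -278.7] [120.7  46.7] 24.5 bgr [255. 255. 255.]
side bed 0.024 1625 zmed 0.0309 rect [578.2  -9.3] [176.5 127.2] 12.5 bgr [167. 154. 157.]
 chip? 45 [0.6629 0.0157 0.0389]
 chip? 26 [ 0.5927 -0.0271  0.038 ]
 chip? 29 [ 0.5516 -0.0406  0.0385]
 chip? 26 [0.5942 0.0257 0.0381]
 chip? 20 [0.5531 0.002  0.0381]
 chip? 16 [0.6054 0.0907 0.0407]
```

```bash
cat >> h.py <<'E'
FY=np.radians(13.0); FO=np.array([.5907,-.0045,0])
def fx(x,y,z): return FO+[x*np.cos(FY)-y*np.sin(FY),x*np.sin(FY)+y*np.cos(FY),z]
def loc(p):
    d=np.asarray(p)-FO; return np.array([d[0]*np.cos(FY)+d[1]*np.sin(FY),-d[0]*np.sin(FY)+d[1]*np.cos(FY),d[2]])
def best(p,yaw):
    q0=np.array(manip.state()['joint_pos']); o=[]
    for a in (yaw,yaw+np.pi):
        q=inverse_kinematics(p,down(a))
        if q is not None: o.append((abs(np.array(q)-q0).max(),down(a)))
    return min(o,key=lambda t:t[0])[1]
def say(t):
    s=manip.state(); print(t,'t',round(s['clock'],2),'pos',s['tool_pos'].round(4),'loc',loc(s['tool_pos']).round(4),'F',np.round(s['contact_force'],1),'w',round(s['gripper_width'],4),'g',round(s['grasp_force'],1),'j6',round(s['joint_pos'][5],2))
E
python3 - <<'E'
from h import *
p=np.array([.5208,.3212,.18]); o=best(p,np.radians(5.1)); manip.move_pose(p,o); say('above')
manip.move_linear([p[0],p[1],.023],.15); say('down')
manip.set_gripper(0.0,40); say('grip')
manip.move_linear([p[0],p[1],.17],.15); say('lift')
q=fx(.033,0,.17); manip.move_pose(q,best(q,FY)); say('over')
manip.move_linear(fx(.033,0,.07),.15); say('low')
c=cap('top'); cv2.imwrite('pics/over.png',c['image'][100:340,160:480].repeat(2,0).repeat(2,1))
E
```

```text
above t 3.48 pos [0.5213 0.3206 0.18  ] loc [0.0055 0.3324 0.18  ] F [-0.6 -0.5 -0.3] w 0.088 g 0.0 j6 0.42
down t 4.68 pos [0.5217 0.3217 0.0241] loc [0.0062 0.3334 0.0241] F [ 0.6 -0.3 -0.1] w 0.088 g 0.0 j6 0.42
grip t 5.69 pos [0.5209 0.3212 0.023 ] loc [0.0052 0.3331 0.023 ] F [ 0.4  0.5 -0.3] w 0.0217 g 39.8 j6 0.42
lift t 6.83 pos [0.52   0.3207 0.1686] loc [0.0042 0.3328 0.1686] F [ 0.5 -0.7 -2.6] w 0.0216 g 39.8 j6 0.42
over t 8.09 pos [0.6226 0.0039 0.1696] loc [0.033  0.001  0.1696] F [-0.2 -0.5 -1. ] w 0.0216 g 39.8 j6 -0.26
low t 8.91 pos [0.6237 0.0033 0.0708] loc [0.0339 0.0001 0.0708] F [ 0.6  0.2 -1.4] w 0.0212 g 39.8 j6 -0.26
```

View pics/over.png

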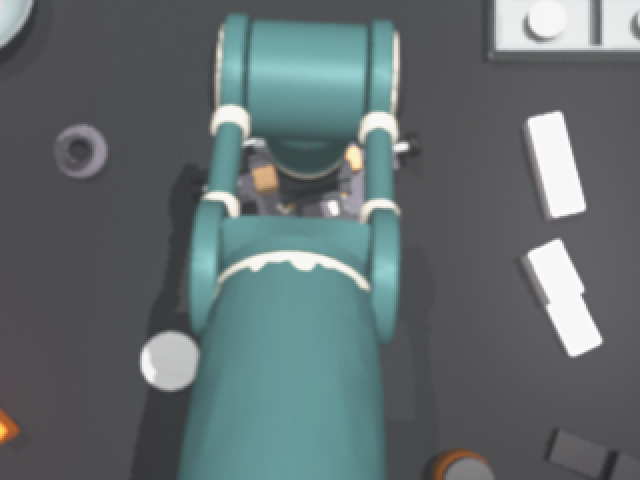

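The arm hides most of the bed. The wooden body still shows at crop (265,180) and (355,160), between the posts and parallel to the jaw. The grip is firm at a width of 21.6 mm, so I'll lower it and sweep.

```bash
python3 - <<'E'
from h import *
manip.move_linear(fx(.033,0,.0545),.05); say('low')
for x in (-.03,-.085): manip.move_linear(fx(x,0,.0545),.08); say(x)
manip.move_linear(fx(-.128,0,.0545),.05); say('end'); manip.dwell(.2)
manip.move_linear(fx(-.128,0,.17),.15)
p=np.array([.5208,.3212,.17]); manip.move_pose(p,best(p,np.radians(5.1)));say('back')
import pickle
c=cap('top'); pickle.dump(c,open('top1.pkl','wb')); cv2.imwrite('pics/swept.png',c['image'][100:340,160:480].repeat(2,0).repeat(2,1))
c=cap('side'); pickle.dump(c,open('side1.pkl','wb'))
P=cloud(c)[200:300,240:370]; z=P[...,2]
l=np.array([loc(q) for q in P.reshape(-1,3)]).reshape(P.shape)
m=((l[...,2]>.034)&(l[...,2]<.05)&(l[...,0]>-.11)&(l[...,0]<.06)&(abs(l[...,1])<.062)); print('high on bed px',m.sum())
E
```

```text
low t 9.42 pos [0.6223 0.0029 0.0539] loc [0.0325 0.0001 0.0539] F [ 0.   0.1 -1.1] w 0.0221 g 39.8 j6 -0.26
-0.03 t 10.35 pos [ 0.562  -0.0113  0.0548] loc [-0.0295 -0.0001  0.0548] F [ 0.5 -0.6 -0.9] w 0.0213 g 39.8 j6 -0.29
-0.085 t 11.18 pos [ 0.5083 -0.0237  0.0548] loc [-0.0846 -0.0002  0.0548] F [-0.2  0.5 -1.1] w 0.0215 g 39.8 j6 -0.32
end t 12.19 pos [ 0.4664 -0.0333  0.0547] loc [-1.276e-01 -1.000e-04  5.470e-02] F [ 0.2  1.1 -1. ] w 0.0218 g 39.8 j6 -0.35
back t 14.65 pos [0.5208 0.3201 0.1695] loc [0.0049 0.332  0.1695] F [-0.2 -0.5 -1.7] w 0.0218 g 39.8 j6 0.42
high on bed px 173
```

View pics/swept.png

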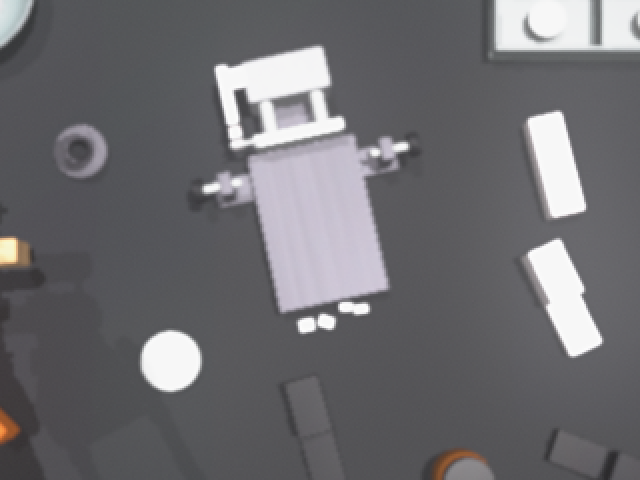

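The bed is clean. All four chips lie on the bench just past its open end, at crop (306,325), (327,322), (346,307) and (361,309). Next I set the scraper down, check the chip heights and grasp the step block.

```bash
python3 - <<'E'
from h import *
import pickle
P=cloud(pickle.load(open('top1.pkl','rb')))[248:268,305:350]; im=pickle.load(open('top1.pkl','rb'))['image'][248:268,305:350]
m=(im.min(2)>215).astype(np.uint8); nl,lab,st,ce=cv2.connectedComponentsWithStats(m)
for i in range(1,nl): q=P[lab==i]; print(st[i,4],loc(np.median(q,0)).round(4),'zmax',q[:,2].max().round(4))
p=np.array([.5208,.3212,.17])
manip.move_linear([p[0],p[1],.05],.15); manip.move_linear([p[0],p[1],.0235],.05); say('down')
manip.set_gripper(.088); say('open')
manip.move_linear([p[0],p[1],.18],.2)
y=np.radians(25.5); s=np.array([.4991,-.2770,0])+.028*np.array([np.cos(y),np.sin(y),0])
manip.move_pose(s+[0,0,.15],best(s+[0,0,.15],y+np.pi/2)); say('over step')
c=cap('top'); pickle.dump(c,open('top2.pkl','wb'))
Q=cloud(c)[200:260,120:210]; mm=Q[...,2]>.05; r=cv2.minAreaRect(Q[mm][:,:2].astype(np.float32)*1000); print('scraper',r,Q[mm][:,2].max())
c=cap('wrist'); Q=cloud(c); z=Q[...,2]; d=np.hypot(Q[...,0]-s[0],Q[...,1]-s[1])
for lo,hi in ((.034,.046),):
    m=((z>lo)&(z<hi)&(d<.06)).astype(np.uint8); print('wrist tall',m.sum(),cv2.minAreaRect(Q[m>0][:,:2].astype(np.float32)*1000) if m.sum()>10 else '')
E
```

```text
66 [-0.1116 -0.0213  0.0104] zmax 0.0166
46 [-0.1192  0.0128  0.0075] zmax 0.0129
49 [-0.1189  0.0342  0.0072] zmax 0.0114
down t 16.38 pos [0.5206 0.3211 0.023 ] loc [0.0049 0.333  0.023 ] F [-0.3  0.6 -1.9] w 0.0219 g 39.9 j6 0.42
open t 17.44 pos [0.5208 0.3212 0.0235] loc [0.0052 0.3331 0.0235] F [-0.1  0.3 -0.2] w 0.0879 g 0.0 j6 0.42
over step t 20.48 pos [ 0.5248 -0.2641  0.15  ] loc [-0.1226 -0.2382  0.15  ] F [-0.4  0.8 -0.3] w 0.088 g 0.0 j6 0.62
scraper ((520.1414794921875, 321.6316833496094), (21.99648666381836, 110.0733871459961), 5.2688307762146) 0.06273944415910293
wrist tall 4081 ((525.3980102539062, -264.8779602050781), (60.58604049682617, 36.07585906982422), 25.25871467590332)
```

```bash
python3 - <<'E'
from h import *
y=np.radians(25.4); s=np.array([.5258,-.2646,0])-.002*np.array([np.cos(y),np.sin(y),0])
o=best(s+[0,0,.1],y+np.pi/2)
manip.move_linear(s+[0,0,.06],.15,o); manip.move_linear(s+[0,0,.008],.1); say('down')
manip.set_gripper(0,45); say('grip')
manip.move_linear(s+[0,0,.14],.15); say('lift')
q=fx(.033,0,.14); manip.move_pose(q,best(q,FY+np.pi/2)); say('over')
manip.move_linear(fx(.033,0,.055),.15); manip.dwell(.2); say('near')
for z in (.044,.042,.040,.0385,.0375):
    manip.move_linear(fx(.033,0,z),.03); manip.dwell(.15); say(z)
    if manip.state()['contact_force'][2]>0: break
import pickle
c=cap('side'); cv2.imwrite('pics/placed.png',c['image'][180:300,220:380].repeat(4,0).repeat(4,1)); pickle.dump(c,open('side3.pkl','wb'))
E
```

```text
down t 22.0 pos [ 0.5242 -0.2656  0.0082] loc [-0.1235 -0.2394  0.0082] F [1.4 0.4 0.7] w 0.0884 g 0.0 j6 0.62
grip t 22.83 pos [ 0.5239 -0.2653  0.008 ] loc [-0.1238 -0.2391  0.008 ] F [0.3 0.9 0.6] w 0.0354 g 45.0 j6 0.62
lift t 23.87 pos [ 0.523  -0.2649  0.1386] loc [-0.1245 -0.2385  0.1386] F [-0.6 -0.7 -4.2] w 0.0353 g 45.0 j6 0.62
over t 24.97 pos [0.6224 0.0021 0.1393] loc [ 0.0324 -0.0007  0.1393] F [-0.2 -0.1 -4.4] w 0.0358 g 45.0 j6 1.31
near t 25.88 pos [0.6242 0.0028 0.0567] loc [ 0.0343 -0.0004  0.0567] F [-0.3  0.8 -4.2] w 0.0357 g 45.0 j6 1.31
0.044 t 26.55 pos [0.623  0.0029 0.0441] loc [ 0.0332 -0.      0.0441] F [ 0.5 -0.5 -4.4] w 0.0355 g 45.0 j6 1.31
0.042 t 26.95 pos [0.6229 0.0029 0.042 ] loc [ 0.033 -0.     0.042] F [-0.6 -0.6 -4.5] w 0.0355 g 45.0 j6 1.31
0.04 t 27.35 pos [0.6228 0.0029 0.0399] loc [0.033  0.     0.0399] F [ 1.2  0.2 -3.8] w 0.0357 g 45.0 j6 1.31
0.0385 t 27.75 pos [0.6229 0.0029 0.0385] loc [0.033  0.     0.0385] F [-0.2  0.5 -2.9] w 0.0353 g 45.0 j6 1.31
0.0375 t 28.15 pos [0.6231 0.0029 0.038 ] loc [ 0.0333 -0.0001  0.038 ] F [-2.   0.1  0.5] w 0.0357 g 45.0 j6 1.31
```

View pics/placed.png

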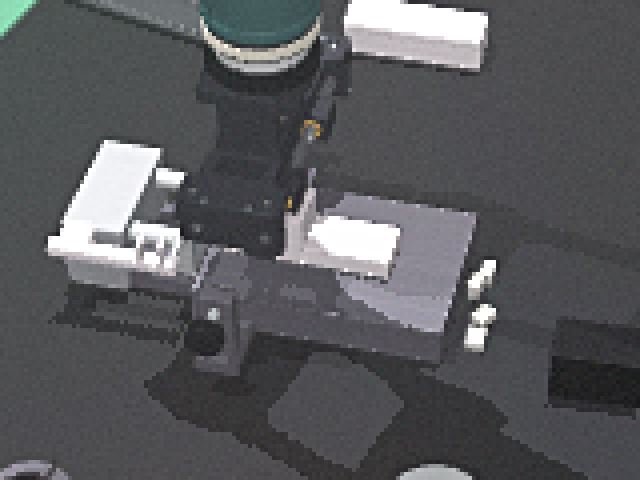

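The block is on the bed with its low end towards the open end, at crop (355,245). The pointer and pins are at (155,245) and the chips are off the bed at (480,300). I'll push in steps, watching the force.

```bash
python3 - <<'E'
from h import *
ax=np.array([np.cos(FY),np.sin(FY),0])
def F():
    v=[]
    for _ in range(6): manip.dwell(.03); v.append(manip.state()['contact_force'])
    v=np.mean(v,0); return v@ax,v
for x in (.037,.041,.044,.047,.050,.053,.056,.058):
    manip.move_linear(fx(x,0,.038),.03); f,v=F(); s=manip.state(); print(x,loc(s['tool_pos']).round(4),'Fx',f.round(2),v.round(1),'t',round(s['clock'],1),round(s['gripper_width'],4))
    if f<-10: break
import pickle
c=cap('side'); pickle.dump(c,open('side4.pkl','wb')); u=c['image'][220:260,240:290]; cv2.imwrite('pics/push.png',cv2.resize(u,None,fx=12,fy=12,interpolation=cv2.INTER_CUBIC))
E
```

```text
0.037 [ 0.0375 -0.0001  0.038 ] Fx 1.96 [ 2.   0.  -1.7] t 28.7 0.0359
0.041 [ 0.0411 -0.      0.038 ] Fx -0.37 [-0.3 -0.5 -0.2] t 29.2 0.0356
0.044 [0.0436 0.     0.038 ] Fx -4.05 [-3.9 -1.2  2.8] t 29.6 0.0357
0.047 [0.0463 0.     0.038 ] Fx -5.75 [-5.5 -1.7  4.4] t 30.1 0.0355
0.05 [0.0486 0.0001 0.038 ] Fx -7.21 [-7.1 -1.4  5.7] t 30.5 0.0354
0.053 [ 0.051 -0.     0.038] Fx -9.68 [-9.4 -2.5  6.9] t 31.0 0.0356
0.056 [0.0534 0.     0.038 ] Fx -11.03 [-10.6  -2.9   8.9] t 31.4 0.0351
```

View pics/push.png

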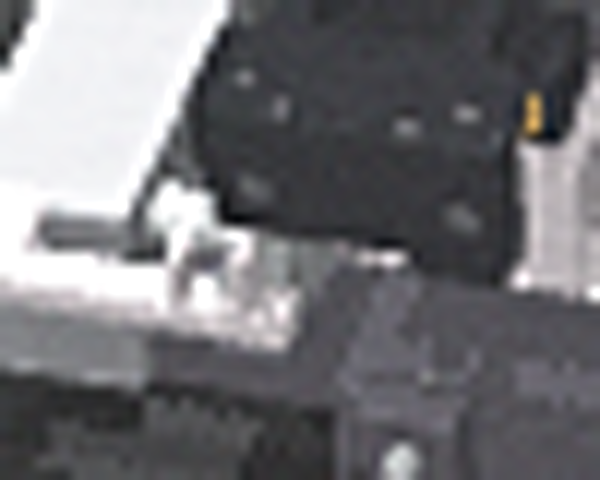

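The pointer and pins are around crop (200,250), too blurred to read. The push has reached about 10 mm with some downward load, so I'll ease z slightly, push on, and measure the jaw plate from depth against the start.

```bash
cat > j.py <<'E'
from h import *
import pickle
ax=np.array([np.cos(FY),np.sin(FY),0])
def F():
    v=[]
    for _ in range(6): manip.dwell(.03); v.append(manip.state()['contact_force'])
    v=np.mean(v,0); return v@ax,v
def step(x,z):
    manip.move_linear(fx(x,0,z),.03); f,v=F(); s=manip.state(); print(x,z,loc(s['tool_pos']).round(4),'Fx',f.round(2),v.round(1),'t',round(s['clock'],1),round(s['gripper_width'],4)); return f,v
def jawpts(c):
    P=cloud(c).reshape(-1,3); P=P[np.isfinite(P[:,0])]
    l=np.c_[(P-FO)@ax,(P-FO)@np.array([-ax[1],ax[0],0]),P[:,2]]
    b=(l[:,0]>.06)&(l[:,0]<.122)
    m=b&(l[:,2]>.062)&(l[:,2]<.0705)&(abs(l[:,1])<.05)
    return l[m], l[b&(l[:,1]>.045)&(l[:,1]<.085)&(l[:,2]>.060)&(l[:,2]<.10)]
def rep(n,c):
    a,g=jawpts(c); o=[]
    for y0 in np.arange(-.05,.05,.02):
        s=a[(a[:,1]>=y0)&(a[:,1]<y0+.02)]
        if len(s)>4: o.append((round(y0*1e3),len(s),(np.percentile(s[:,0],[5,50,95])*1e3).round(1).tolist()))
    print(n,o)
E
python3 - <<'E'
from j import *
f,v=step(.056,.0372+.0013)
z=.0385
if v[2]>4: z=.039; f,v=step(.056,z)
for x in (.059,.061):
    f,v=step(x,z)
    if f<-12: break
for n in ('side0','side4','top0'): rep(n,pickle.load(open(n+'.pkl','rb')))
for n in ('side','top'): c=cap(n); rep(n+' now',c); pickle.dump(c,open(n+'5.pkl','wb'))
E
```

```text
0.056 0.0385 [0.0534 0.     0.038 ] Fx -9.49 [-9.1 -2.9  5.5] t 31.9 0.0355
0.056 0.039 [0.0533 0.     0.038 ] Fx -8.67 [-8.3 -2.7  3.3] t 32.4 0.0356
0.059 0.039 [0.0559 0.     0.038 ] Fx -9.84 [-9.3 -3.3  4.6] t 32.8 0.0355
0.061 0.039 [0.0573 0.     0.038 ] Fx -12.28 [-11.8  -3.6   6.1] t 33.3 0.0355
side0 [(-50, 19, [73.8, 78.9, 84.7]), (-30, 22, [73.5, 78.1, 84.0]), (-10, 23, [74.2, 78.8, 85.4]), (10, 23, [73.2, 80.0, 85.2]), (30, 17, [73.8, 78.1, 84.4])]
side4 []
top0 [(-50, 48, [74.7, 80.2, 86.0]), (-30, 55, [74.9, 80.2, 86.1]), (-10, 49, [74.9, 79.7, 84.9]), (10, 57, [74.4, 79.5, 85.9]), (30, 55, [74.4, 79.1, 85.4])]
side now []
top now []
```

```bash
python3 - <<'E'
from j import *
c=cap('wrist'); rep('wrist',c); cv2.imwrite('pics/w.png',c['image'])
print('cam loc',loc(c['p']),'fwd',c['R'][:,2])
c=pickle.load(open('side5.pkl','rb')); a,g=jawpts(c); print('side gauge pts',len(g)); 
l=g[g[:,1]<.062]; print(np.c_[l[np.argsort(l[:,1])]*1e3].round(0).tolist()[:40])
E
```

```text
wrist [(-50, 2281, [66.7, 95.2, 100.8]), (-30, 4790, [63.3, 88.0, 100.5]), (-10, 7019, [62.4, 82.9, 100.0]), (10, 4288, [63.9, 89.8, 100.5]), (30, 2015, [89.1, 95.6, 100.7])]
cam loc [ 0.13363116 -0.00120617  0.18251284] fwd [-0.29670859 -0.06665796 -0.95263882]
side gauge pts 70
[[92.0, 47.0, 66.0], [94.0, 55.0, 73.0], [97.0, 56.0, 73.0], [94.0, 57.0, 71.0], [87.0, 59.0, 75.0], [96.0, 59.0, 62.0], [113.0, 59.0, 61.0], [82.0, 60.0, 61.0], [116.0, 60.0, 61.0], [87.0, 60.0, 64.0], [89.0, 61.0, 79.0], [85.0, 61.0, 62.0], [95.0, 61.0, 75.0], [79.0, 61.0, 64.0], [89.0, 61.0, 76.0], [105.0, 62.0, 77.0], [86.0, 62.0, 70.0]]
```

View pics/w.png

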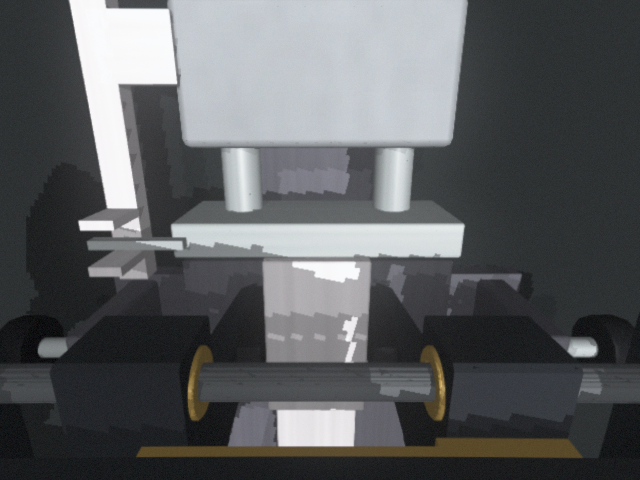

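The wrist view shows the pointer at (135,243), between the pins at about (108,220) and (108,270). The block's tall end sits squarely on the jaw plate, whose front edge is at row 257. Depth puts the plate's front edge at about x = 89 mm, so the jaw is about 14 mm back. A little more centres it.

```bash
python3 - <<'E'
from j import *
step(.063,.039); manip.dwell(1.0)
c=cap('wrist'); a,g=jawpts(c); s=a[a[:,1]>.03]; print('plate',(np.percentile(s[:,0],[5,95])*1e3).round(1),'skew',[ (np.percentile(a[(a[:,1]>lo)&(a[:,1]<lo+.02),0],95)*1e3).round(1) for lo in (-.05,.03)])
P=cloud(c).reshape(-1,3); l=np.array([loc(p) for p in P[::3]]); 
m=(abs(l[:,1])<.008)&(l[:,0]>-.05)&(l[:,0]<.095)
for lo in (.064,.040): q=l[m&(l[:,2]>lo)&(l[:,2]<lo+.011)]; print('block z',lo,len(q),np.median(q[:,2]).round(4) if len(q) else '')
q=l[(l[:,2]>.066)&(l[:,2]<.074)&(l[:,0]>.055)&(l[:,0]<.088)&(abs(l[:,1])<.025)]; print('block y range',np.percentile(q[:,1],[2,98]).round(4))
say('end'); print(abs(manip.state()['joint_velocities']).max())
E
```

```text
0.063 0.039 [0.0589 0.     0.038 ] Fx -12.69 [-12.2  -3.5   7.2] t 33.9 0.0356
plate [ 90.9 102.3] skew [np.float64(102.4), np.float64(102.3)]
block z 0.064 1939 0.069
block z 0.04 418 0.0452
block y range [-0.0203  0.0198]
end t 34.92 pos [0.6481 0.0088 0.038 ] loc [0.0589 0.0001 0.038 ] F [-12.6  -3.1   7.3] w 0.036 g 45.0 j6 1.32
0.002363056051494919
```

The jaw is 16 mm back, square (102.4 mm on one side, 102.3 mm on the other) and steady. The block is flat and centred, so I'm handing in.

```bash
python3 -c "
from h import *
print(order.close_job())"
```

```text
the job is handed in; nothing more can be done
None
```

The job is handed in (no verdict was returned): all four chips were swept off the bed with the scraper, which is back on the bench, and the step block is still gripped flat and centred, holding the jaw about 16 mm back (roughly 10 N).

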